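Seat a carving block and pin the sliding jaw

ROBOT

A 6-joint arm with a two-finger parallel gripper is mounted at the origin on a cart in front of the work surface, level with it; the furniture and walls round the work are solid. World frame = base frame: x ahead of the robot, y to its left, z up, the work surface at z = 0. Lengths are in m, angles in rad, forces in N, time in s.
With the tool pointing down it reaches from about 0.35 to 0.775 m from the base axis. Payload 5.5 kg.
Tool frame: the origin (TCP) lies at the very end of the fingers, on their centre line; the grasp point (between the pads) lies 19 mm behind it; z points along the fingers, y is the line along which they close (so a half turn about z gives the same grasp; the last joint's range is limited). The gripper opens to 85 mm and grips with 20 to 120 N. Pads are 22 mm wide; open, the fingers measure 114 mm over their backs; the gripper's body (76 mm by 85 mm) begins 54 mm behind the grasp point. The pads swing forward as they close: fully open they stand 13 mm farther back than shut.
Start: joints at [-1.475, 0.313, 0.046, 1.304, 0, 1.431], TCP at [0.134, -0.559, 0.231] pointing down, gripper open.
Joint ranges: [-2.76, 2.76], [-0.86, 1.69], [-1.03, 1.26], [-2.2, 2.34], [-1.47, 1.5], [-3.14, 3.14]. Speed limits (rad/s): [2.57, 2.57, 3.14, 3.14, 3.14, 3.14].

INTERFACE

Orientations are given as a unit quaternion [x, y, z, w].
In Python, from plant import manip, snapshot gives the robot as it stands. Calls block until the motion is done:
- manip.movep(position, orientation): joint-space move of the TCP to a pose.
- manip.move_l(position, feed=0.15, frame=None, guard=None): straight line of the TCP; frame=None keeps the orientation; feed is the mean speed in m/s. With guard (N) it stops when the force on the tool has changed by that much, and returns True; else False.
- manip.movej(angles): joint-space move.
- manip.gripper_to(opening, grip_force=None): finger opening in m; grip_force is the grip in N (None keeps the last); returns when the fingers have stopped.
- manip.sleep(seconds).
- manip.solve_ik(position, orientation): joint angles nearest the present ones, or None.
- manip.state(): the state.
- snapshot(name): name is "scene" or "top" or "wrist"; returns a dict with "pixels" (480x640x3 uint8, red, green, blue), "K" (3x3 intrinsics, pixels), "rvec" (rotation vector, rad) and "tvec" (3), from world to camera coordinates, as OpenCV has them. Camera axes: x right, y down, z forward; pixel columns grow to the right and rows downward; lengths in m; the calibration is good to about 2 mm. The wrist camera is an equidistant fisheye: a pixel r from the principal point sees the ray r / f radians off the axis. A picture is of the moment at which its call begins. There is no depth.
A pose or a line that the arm cannot do raises manip.PlanningError and nothing moves.
- manip.finish_job(): hands the job in; it is judged then, once.
The state is a dict: "clock": time; "joint_positions": joint angles; "dq": joint speeds; "tau": joint torques, N m; "eef_pos": TCP position; "ee_rot": TCP orientation; "force": force on the tool from outside, world axes, zero at the start; "moment": the same for the moment, N m; "gripper_width": finger opening in m; "grip_force": force on a finger pad.
Only numpy, scipy, OpenCV 4.12 (cv2) and the standard library are available. Lean on these libraries where they do the work, as an engineer would, in place of code of your own. Each camera call takes 0.05 s, during which the arm holds its last target. There are 200 camera calls.

TASK

Set the carving down with its wooden backing block fully home on both alignment pegs of the holding fixture, handling it by the wood and not by the carving. Then lift the spring plunger's knob, slide the jaw one hole along towards the block so that its tongue covers the step at the block's end, and let the pin drop fully into that hole. Finish while still gripping the knob with the pin home, do not let go, and leave the sanding block, the marker and the brush where they lie.

Things in the scene. Friction and masses are not known exactly. Their poses are not given: they have to be found in the camera images.
- fixture: Fixed steel holding fixture, base plate 90 x 330 x 8 mm. Origin: centre of the underside; y runs lengthwise from the drilled tube to the peg nest, z up. The 30 mm square tube lies along y from -150 to +20 mm, top at z = 38 mm, with five 11 mm pin holes in its top at y = -120, -90, -60, -30 and 0 mm. The robot's side is -x.
- nest (a point): Centre of the nest's flat top, an aluminium riser 40 mm (x) x 106 mm (y), 20 mm above the table at y = +85 mm of the fixture. Two upright steel pegs, 10 mm thick with tapered noses, stand 13.5 mm above it, 34 mm either side of this point along the fixture's y.
- block: Loose wooden backing block, about 0.2 kg. Origin: centre of its underside; y along its length, z up. Lower part 46 (x) x 110 (y) x 16 mm; upper part 46 x 82 mm up to z = 28.7 mm, so each end has a step 14 mm long. Two 12.5 mm holes, 16 mm deep, in the underside at y = -34 and +34 mm take the pegs; it fits either way round. Grip it across its 46 mm width.
- carving: Carved white tail, 31 x 69 x 31 mm, bedded on top of the block and fixed to it; its origin is 30 mm above the block's, its top 61 mm. It is narrower than the block, so fingers on the wood's sides clear it.
- knob (a point): Centre of the plunger's round black knob: 28 mm thick from 7 mm below to 11 mm above this point. When the pin is home the flat top of the jaw's sleeve (42 mm in x, 50 mm in y) is 28 mm below it, with a 19 mm thick bush between. At the start the pin is in the hole at y = -60 mm of the fixture.
- next_hole (a point): Centre of the mouth of the next hole (y = -30 mm of the fixture, top of the tube), where the pin must end. The knob's centre then stands 37 mm straight above it.
- jaw (a joint): Slide of the jaw along the fixture's +y, m: 0 = parked as at the start, 0.030 = pin over the next hole. It slides with about 2 N once the pin is out. Its tongue, 30 mm wide, then reaches 11 mm over the block's step, 3 mm above it and 2.5 mm short of the upper part; a block that is not home is in its way.
- plunger (a joint): Lift of the spring plunger along z, m: 0 = pin fully home, 10 mm deep; above 0.010 the round-nosed 9 mm pin is clear of the hole; stop at 0.014. The spring pulls it down with about 7 N at 0 and 10 N at 0.012. Let down between holes, the pin rides on the tube at 0.010 and drops into the next hole it meets.
- sanding_block: Sanding sponge, 44 x 70 x 25 mm, lies behind the fixture; leave alone.
- marker_pen: Marker pen, 17 x 134 x 17 mm, lies behind the fixture; leave alone.
- brush: Flat dust brush, 42 x 198 x 12 mm, lies at the left; leave alone.

How it is judged:
By the outcome, as a careful person would: the job done as asked, in the order asked, and still so for the second after the job is handed in, while the arm keeps its last pose, push and grip.
It also fails if it takes over 54 s, if anything falls off the work surface, if the arm or the gripper's body presses on something with over 40 N, if the wrist force passes 120 N, or if a joint passes its speed limit or range.

## Working session

There is one attempt and no reset: what is moved stays moved. The work goes in short steps, each a Python script; the robot and the scene stay as the last script left them, time stands still between calls to the robot, and variables do not carry over. Pictures are saved under pics/ and viewed, at most 10 in all, crops included, and the job is handed in when it is done.

```bash
ls; mkdir -p pics
python3 - <<'E'
from plant import manip, snapshot
import cv2
for n in("scene","top"):
    s=snapshot(n); cv2.imwrite(f"pics/{n}0.png",s["pixels"][:,:,::-1]); print(n,s["K"],s["rvec"],s["tvec"])
print(manip.state())
E
```

```text
pics
scene [[497.16061435   0.         318.26695755]
 [  0.         497.16061435 239.61530123]
 [  0.           0.           1.        ]] [ 1.13622453 -2.14155669  1.19405534] [0.38294572 0.28750551 0.78520414]
top [[493.42655987   0.         319.11229141]
 [  0.         493.42655987 246.64637538]
 [  0.           0.           1.        ]] [ 2.20156653 -2.15262611  0.0914804 ] [0.0565424  0.54765853 1.11146118]
{'clock': 0.1, 'joint_positions': array([-1.47461696e+00,  3.13930337e-01,  4.50773961e-02,  1.30359295e+00,
       -1.21450495e-05,  1.43120771e+00]), 'dq': array([ 0.00101225, -0.00276811,  0.00148122,  0.00022877, -0.00024108,
        0.00029843]), 'tau': array([ 2.19538917e-03, -4.81724274e+01,  2.99242830e+01,  1.26468547e-02,
       -1.53504625e-04, -2.38572085e-06]), 'eef_pos': array([ 0.13426295, -0.55863201,  0.23048896]), 'ee_rot': array([ 9.93059387e-01,  1.17611111e-01,  1.18290718e-05, -8.24718841e-04]), 'force': array([ 1.08402534, -0.04794363, -0.52059828]), 'moment': array([0.02612862, 0.00738695, 0.02755758]), 'grip_force': 0.0, 'gripper_width': 0.08533763468938477}
```

View pics/top0.png

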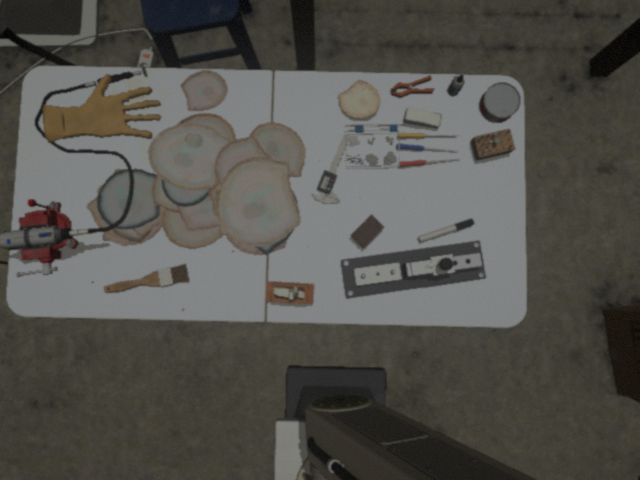

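View pics/scene0.png

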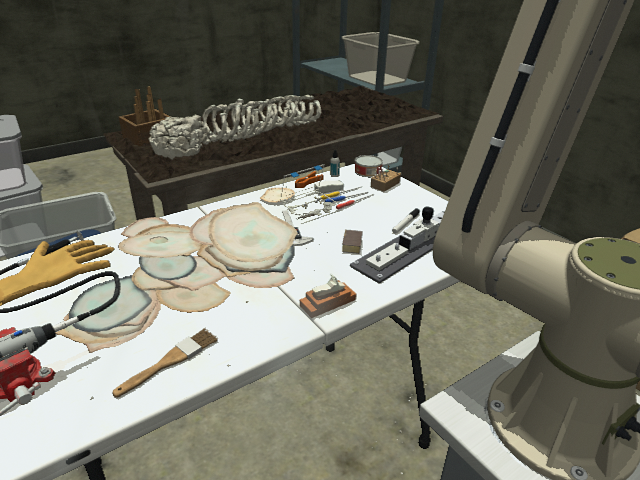

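The top view shows the fixture at about (343–485, 241–298), with the nest on the left and the knob near (445,265). The block is at (267–314, 282–306). I'll take a coarse fix first, then wrist views.

```bash
cat > h.py <<'E'
import numpy as np, cv2
from plant import manip, snapshot
from scipy.spatial.transform import Rotation as R
def ray(s,uv,fish=False):
    """world ray (origin, dir) of pixel"""
    K=s["K"]; p=[(uv[0]-K[0,2])/K[0,0],(uv[1]-K[1,2])/K[1,1]]
    if fish:
        r=np.hypot(*p); d=np.array([p[0]*np.sin(r)/r,p[1]*np.sin(r)/r,np.cos(r)]) if r>1e-9 else np.array([0,0,1.])
    else: d=np.array([p[0],p[1],1.])
    M=cv2.Rodrigues(np.asarray(s["rvec"],float))[0]
    return -M.T@np.asarray(s["tvec"]).ravel(), M.T@d
def onplane(s,uv,z,fish=False):
    o,d=ray(s,uv,fish); return o+d*(z-o[2])/d[2]
def proj(s,P,fish=False):
    M=cv2.Rodrigues(np.asarray(s["rvec"],float))[0]; K=s["K"]
    c=np.atleast_2d(P)@M.T+np.asarray(s["tvec"]).ravel()
    if fish:
        h=np.hypot(c[:,0],c[:,1]); t=np.arctan2(h,c[:,2]); q=c[:,:2]/np.maximum(h,1e-9)[:,None]*t[:,None]
    else: q=c[:,:2]/c[:,2:]
    return q*[K[0,0],K[1,1]]+[K[0,2],K[1,2]]
def quat(yaw):
    """tool down, tool y axis at world angle yaw (mod pi)"""
    y=np.array([np.cos(yaw),np.sin(yaw),0]); z=np.array([0,0,-1.]); x=np.cross(y,z)
    return R.from_matrix(np.c_[x,y,z]).as_quat()
def save(name,s): 
    import pickle; cv2.imwrite(f"pics/{name}.png",s["pixels"][:,:,::-1]); pickle.dump(s,open(f"pics/{name}.pkl","wb"))
E
python3 - <<'E'
from h import *
s=snapshot("top")
for n,p,z in(("fixNL",(342,262),.008),("fixNR",(479,241),.008),("fixSR",(487,276),.008),("fixSL",(347,298),.008),("knob",(445,265),.075),
 ("b1",(267,282),.016),("b2",(313,282),.016),("b3",(314,305),.016),("b4",(267,306),.016)): print(n,onplane(s,p,z).round(4))
w=snapshot("wrist");print(w["K"],w["rvec"],w["tvec"])
print(ray(w,(w["K"][0,2],w["K"][1,2]),True))
E
```

```text
fixNL [0.5129 0.0149 0.008 ]
fixNR [ 0.5692 -0.3038  0.008 ]
fixSR [ 0.488  -0.3219  0.008 ]
fixSL [0.43   0.0018 0.008 ]
knob [ 0.5077 -0.2075  0.075 ]
b1 [0.4626 0.1869 0.016 ]
b2 [0.4649 0.0811 0.016 ]
b3 [0.4124 0.0775 0.016 ]
b4 [0.4077 0.1852 0.016 ]
[[371.64829954   0.         326.51015536]
 [  0.         371.64829954 240.74727759]
 [  0.           0.           1.        ]] [-2.27773116  1.79545972  0.26851495] [-0.57425011 -0.03769857  0.38006282]
(array([ 0.20606084, -0.54205463,  0.37329321]), array([-0.2821657 , -0.06526204, -0.95714334]))
```

Run:
```python
from h import *
for n,p,y in(("wB",(.437,.133,.22),.03),("wF",(.50,-.15,.27),.174)):
    q=quat(y); 
    best=None
    for qq in(quat(y),quat(y+np.pi)):
        j=manip.solve_ik(p,qq); print(n,None if j is None else j.round(2))
        if j is not None and (best is None or abs(j[5])<abs(best[1][5])): best=(qq,j)
    manip.movep(p,best[0]); manip.sleep(.2); s=snapshot("wrist"); save(n,s); print(manip.state()["clock"], -cv2.Rodrigues(s["rvec"])[0].T@s["tvec"])
```

```text
wB [ 0.12  0.09 -0.26  1.22  0.    1.66]
wB [ 0.12  0.09 -0.26  1.22  0.   -1.48]
3.1167 [0.43930042 0.05840967 0.36263634]
wF [-0.45  0.2  -0.01  1.36  0.    0.95]
wF [-0.45  0.2  -0.01  1.36  0.   -2.19]
5.45 [ 0.48714119 -0.07735003  0.41267367]
```

View pics/wB.png

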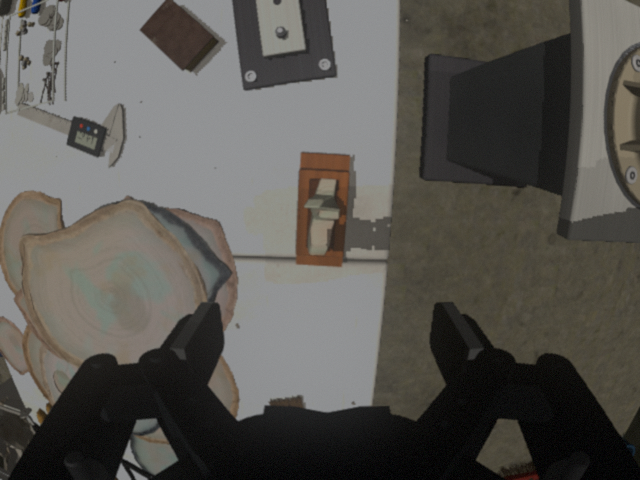

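View pics/wF.png

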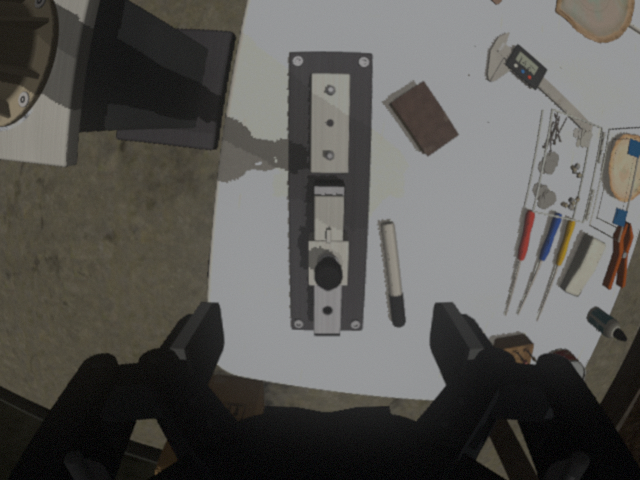

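wB shows the block at (297–353, 153–266). wF shows the fixture plate at (290–372, 53–331), the pegs near (330,90) and (328,155), and the knob near (328,272). I'll enlarge both for sub-pixel corners.

Run:
```python
import cv2,numpy as np
f=cv2.imread("pics/wF.png");b=cv2.imread("pics/wB.png")
r=lambda a:cv2.resize(a,None,fx=4,fy=4,interpolation=cv2.INTER_CUBIC)
a=r(f[45:185,282:380]);c=r(b[140:280,290:362])
cv2.imwrite("pics/c1.png",cv2.convertScaleAbs(np.hstack([a,c]),alpha=1.3,beta=10))
```

```text
(no output)
```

View pics/c1.png

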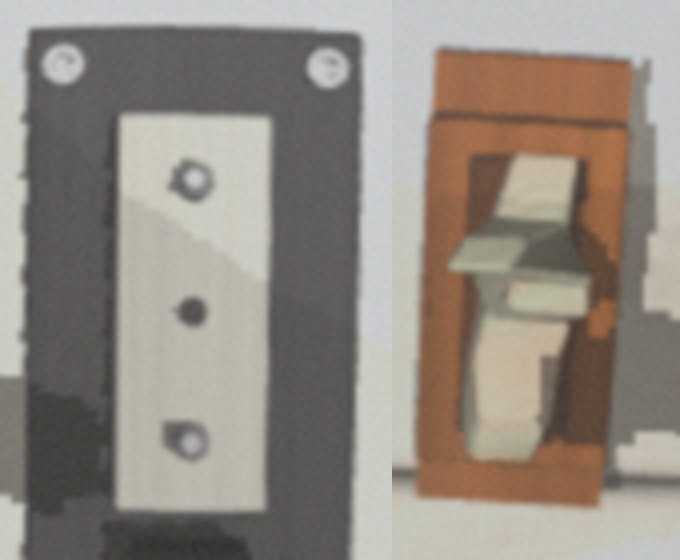

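```bash
cat > fit.py <<'E'
from h import *
import pickle
from scipy.optimize import least_squares
def fit(s,L,U,x0,zfree=False):
    L=np.array(L)/1000.;U=np.array(U)
    def W(v): c,n=np.cos(v[2]),np.sin(v[2]); P=L@np.array([[c,n,0],[-n,c,0],[0,0,1]]); P=P+[v[0],v[1],v[3] if zfree else 0]; return P
    r=least_squares(lambda v:(proj(s,W(v),True)-U).ravel(),x0+([0] if zfree else []),loss="soft_l1")
    return r.x,(proj(s,W(r.x),True)-U).round(1).tolist()
if __name__=="__main__":
    S=pickle.load(open("pics/wF.pkl","rb"));B=pickle.load(open("pics/wB.pkl","rb"))
    cv=lambda a,o:[(x/4-.375+o[0],y/4-.375+o[1]) for x,y in a]
    U=cv([(119,115),(273,116),(266,512),(115,509),(192,312),(195,179),(190,442),(31,28),(361,34)],(282,45))
    L=[(-20,138,20),(20,138,20),(20,32,20),(-20,32,20),(0,85,20),(0,119,33.5),(0,51,33.5),(-45,165,8),(45,165,8)]
    U+=[(291,329),(362.5,331),(328,272)];L+=[(-45,-165,8),(45,-165,8),(0,-60,86)]
    for z in(0,1): print(*fit(S,L,U,[.5,-.15,.17],z))
    U=cv([(46,48),(240,61),(38,115),(236,126),(25,497),(209,506)],(290,140))
    L=[(23,-55,16),(-23,-55,16),(23,-41,28.7),(-23,-41,28.7),(23,55,16),(-23,55,16)]
    for z in(0,1): print(*fit(B,L,U,[.437,.133,.03],z))
E
python3 fit.py
```

```text
[ 0.50241179 -0.15090067  0.16111421] [[-0.2, -0.7], [-0.0, -0.3], [-0.1, 0.2], [-0.2, 0.4], [0.2, -0.1], [0.0, -0.3], [0.3, 0.3], [-0.7, -0.9], [0.8, -1.0], [-0.2, 1.2], [-0.1, 0.0], [0.1, 5.6]]
[ 0.50243344 -0.15089727  0.16110538 -0.00380888] [[-0.0, -0.1], [-0.2, 0.2], [-0.3, -0.2], [-0.0, 0.0], [0.2, -0.0], [0.0, 0.1], [0.3, 0.1], [-0.3, -0.1], [0.4, -0.3], [0.1, -0.3], [-0.3, -1.5], [0.1, 4.1]]
[ 0.44147703  0.13410457 -0.02964252] [[-0.7, 0.4], [0.3, -0.0], [-0.4, -0.1], [1.1, 0.0], [-0.1, -0.2], [-0.0, 0.1]]
[ 0.44148381  0.13423067 -0.02963437 -0.00077289] [[-0.7, 0.5], [0.2, 0.0], [-0.4, -0.1], [1.1, 0.1], [-0.0, -0.4], [-0.0, -0.1]]
```

Run:
```python
from h import *
q=quat(-.0296); p=np.array([.4415,.1341,0])
print(manip.solve_ik(p+[0,0,.12],q).round(2))
manip.movep(p+[0,0,.12],q)
manip.move_l(p+[0,0,.0045],feed=.12,guard=8) and print("guard")
manip.gripper_to(.03,grip_force=45)
st=manip.state();print(st["gripper_width"],st["grip_force"],st["eef_pos"],st["force"])
manip.move_l(p+[0,0,.11],feed=.12)
s=snapshot("wrist");save("wH",s);st=manip.state();print(st["clock"],st["eef_pos"],st["force"],st["ee_rot"],q)
c=s["pixels"][:,:,::-1]
cv2.imwrite("pics/wH2.png",cv2.resize(c[140:440,180:480],None,fx=2,fy=2,interpolation=cv2.INTER_CUBIC))
```

```text
[ 0.12  0.16 -0.43  0.97  0.    1.72]
0.04513669956342069 47.00419485569 [0.44210344 0.13420955 0.00513397] [-0.81395096 -0.00895024  5.25605018]
9.3417 [0.44066493 0.13401691 0.10905169] [-0.42392348  0.64787567 -1.93617611] [ 7.17476775e-01  6.96581744e-01 -7.72315535e-04 -5.96189508e-04] [0.71749414 0.69656454 0.         0.        ]
```

View pics/wH2.png

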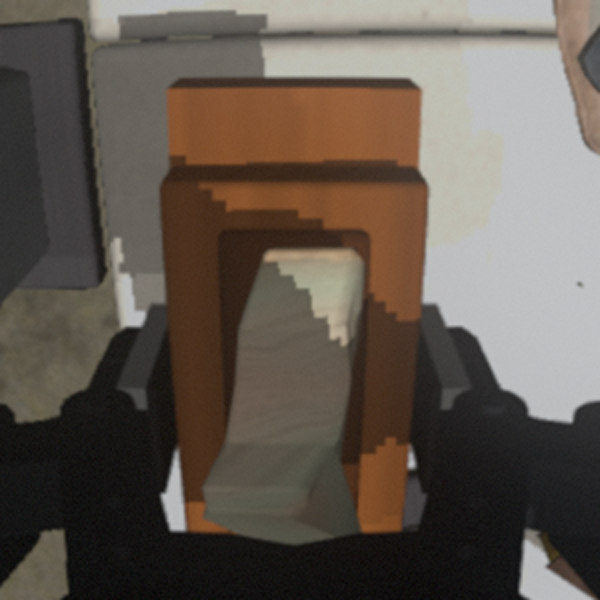

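Held squarely. The far step edge is at about rows 79–88 and the upper part's edge at row 184. I'll fit the in-hand pose, then place it.

Run:
```python
from fit import *
s=pickle.load(open("pics/wH.pkl","rb"))
U=[(x/2-.25+180,y/2-.25+140) for x,y in [(172,79),(418,79),(170,88),(421,86),(162,185),(428,183)]]
L=[(-23,55,0),(23,55,0),(-23,55,16),(23,55,16),(-23,41,28.7),(23,41,28.7)]
print(*fit(s,L,U,[.441,.134,-.03,.105],False) if 0 else fit(s,np.array(L)+[0,0,105],U,[.441,.134,-.03],True))
fix=np.array([.50243,-.1509]);a=.1611
n=fix+.085*np.array([-np.sin(a),np.cos(a)]);print("nest",n, manip.solve_ik([*n,.1],quat(a)).round(2))
```

```text
[ 0.44118919  0.13357982 -0.02634067 -0.00233605] [[5.0, 0.0], [-4.7, -0.4], [-0.5, 1.1], [0.3, 1.7], [-0.9, -1.1], [1.5, -0.5]]
nest [ 0.48879565 -0.06700063] [-0.3   0.24 -0.39  0.94  0.    1.11]
```

```bash
python3 - <<'E'
from fit import *
s=pickle.load(open("pics/wH.pkl","rb"))
U=[(x/2-.25+180,y/2-.25+140) for x,y in [(170,87),(421,86),(162,184),(428,183)]]
L=np.array([(-23,55,16),(23,55,16),(-23,41,28.7),(23,41,28.7)])
for dz in(104,102):
    v,r=fit(s,L+[0,0,dz],U,[.441,.134,-.03]); print(v,r)
E
python3 - <<'E'
from h import *
a=.1611; n=np.array([.48880,-.06700]); yv=np.array([-np.sin(a),np.cos(a)])
q=quat(a); p=np.array([*(n+.0003*yv),0])
manip.movep(p+[0,0,.11],q)
manip.move_l(p+[0,0,.048],feed=.1)
f0=manip.state()["force"]
g=manip.move_l(p+[0,0,.0225],feed=.025,guard=8)
st=manip.state();print(g,st["clock"],st["eef_pos"]-p,st["force"]-f0,st["moment"],st["gripper_width"])
s=snapshot("wrist");save("wP",s)
E
```

```text
[ 0.4412251   0.13401805 -0.02593691] [[-1.2, 1.0], [1.0, 1.0], [-1.6, -0.8], [2.3, -0.8]]
[ 0.44111781  0.13359264 -0.02763911] [[-0.2, 1.3], [0.0, 1.5], [-0.6, -1.2], [1.1, -1.0]]
True 11.7917 [-3.01943814e-04  5.08631312e-05  2.51458074e-02] [-0.40853137 -0.40245286  7.34637054] [ 0.01502814 -0.01197498  0.01237124] 0.04499628146120937
```

Run:
```python
from h import *
a=.1611; q=quat(a)
manip.gripper_to(.06)
e=manip.state()["eef_pos"]
manip.move_l([e[0],e[1],.12],feed=.15)
yv=np.array([-np.sin(a),np.cos(a)]); k=np.array([.50243,-.1509])-.06*yv; print(k)
manip.gripper_to(.06)
manip.movep([*(k),.16],q); manip.sleep(.15)
s=snapshot("wrist");save("wK",s);print(manip.state()["clock"],manip.state()["force"])
c=s["pixels"][:,:,::-1]
cv2.imwrite("pics/wK2.png",cv2.resize(c[40:440,160:500],None,fx=1.5,fy=1.5,interpolation=cv2.INTER_CUBIC))
```

```text
[ 0.51205424 -0.21012309]
14.0083 [-0.18056608 -0.10642985  0.29378534]
```

View pics/wK2.png

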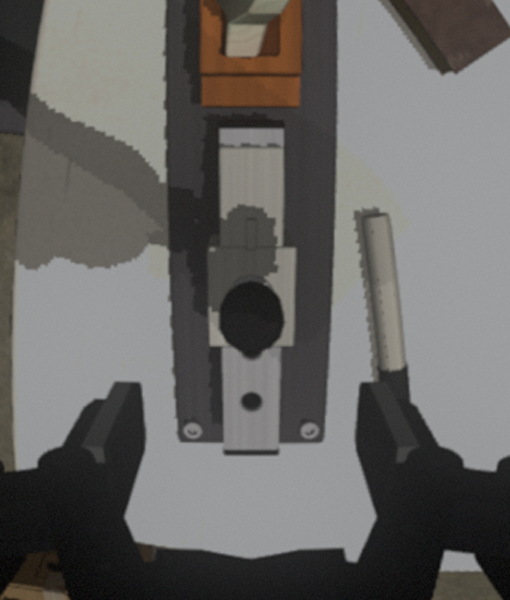

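The knob is at crop (252,316), the rear hole at (251,401), and the block is on the nest with its end edge at row 107.

Run:
```python
from fit import *
s=pickle.load(open("pics/wK.pkl","rb"));a=.1611;F=np.array([.50243,-.1509])
cx=lambda p:(p[0]/1.5-.17+160,p[1]/1.5-.17+40)
def fx(p,z):
    w=onplane(s,cx(p),z,True)[:2]-F; return (1000*np.array([w@[np.cos(a),np.sin(a)],w@[-np.sin(a),np.cos(a)]])).round(1)
for n,p,z in(("knobtop",(252,316),.086),("knobmid",(252,316),.077),("hole-90",(251,401),.038),("blkL 23,30",(203,107),.036),("blkR",(300,107),.036),("upL y44",(202,74),.0487),("upR",(300,76),.0487),("sleeveBL -21,-85",(210,346),.047),("sleeveBR",(294,347),.047),("plateBL",(179,440),.008),("plateBR",(323,442),.008)): print(n,fx(p,z))
```

```text
knobtop [  0.2 -56.5]
knobmid [  0.3 -59.4]
hole-90 [-1.000e-01 -1.197e+02]
blkL 23,30 [-22.8  30. ]
blkR [22.8 30.1]
upL y44 [-22.1  44.5]
upR [21.6 43.6]
sleeveBL -21,-85 [-20.3 -84.9]
sleeveBR [ 21.  -85.4]
plateBL [ -44.1 -162.4]
plateBR [  44.2 -163.8]
```

```bash
cat >> h.py <<'E'
def rep(t):
    st=manip.state(); a=.1611; d=st["eef_pos"]-[.50243,-.1509,0]; f=st["force"]
    print(t,round(st["clock"],2),"fix mm",(1000*np.array([d[0]*np.cos(a)+d[1]*np.sin(a),-d[0]*np.sin(a)+d[1]*np.cos(a),d[2]])).round(2),"F",f.round(1),"w",round(st["gripper_width"],4),round(st["grip_force"],1)); return st["eef_pos"]
E
python3 - <<'E'
from h import *
k=np.array([.51205,-.21012,0])
manip.move_l(k+[0,0,.10],feed=.12)
print(manip.move_l(k+[0,0,.057],feed=.06,guard=8)); rep("down")
manip.gripper_to(.015,grip_force=60); e=rep("grip"); np.save("grip.npy",e)
manip.move_l(k+[0,0,.057+.0125],feed=.02); manip.sleep(.2); rep("lift")
E
```

```text
False
down 15.53 fix mm [  0.16 -60.12  57.14] F [-0.8 -0.9 -0.9] w 0.06 0.0
grip 15.93 fix mm [  0.11 -60.25  57.67] F [-2.2 -0.1  4.9] w 0.0262 58.7
lift 16.9 fix mm [ -0.08 -59.7   69.26] F [  3.4   0.5 -11.1] w 0.0261 59.6
```

Run:
```python
from h import *
a=.1611; yv=np.array([-np.sin(a),np.cos(a),0])
k=np.array([.51205,-.21012,0]); t=k+.030*yv
manip.move_l(k+[0,0,.0703],feed=.02); rep("lift2")
print(manip.move_l(t+[0,0,.0703],feed=.03,guard=15)); manip.sleep(.2); rep("slid")
```

```text
lift2 17.15 fix mm [-7.000e-02 -5.975e+01  7.027e+01] F [  3.4   1.3 -10.6] w 0.0261 59.6
False
slid 18.5 fix mm [ -0.08 -29.64  70.16] F [  2.7   1.8 -10.6] w 0.0263 59.6
```

Run:
```python
from h import *
a=.1611; yv=np.array([-np.sin(a),np.cos(a),0])
t=np.array([.51205,-.21012,0])+.030*yv
for z in(.062,.0572): manip.move_l(t+[0,0,z],feed=.02); manip.sleep(.2); rep(z)
s=snapshot("wrist");save("wE",s);s2=snapshot("scene");save("sE",s2)
c=s["pixels"][:,:,::-1]; d=s2["pixels"][:,:,::-1]
A=cv2.resize(c[40:390,190:470],None,fx=1.6,fy=1.6,interpolation=cv2.INTER_CUBIC)
cv2.imwrite("pics/E2.png",np.hstack([A,cv2.resize(d[180:320,340:425],(340,560),interpolation=cv2.INTER_CUBIC)]))
```

```text
0.062 19.27 fix mm [-2.000e-02 -3.001e+01  6.208e+01] F [ 1.7  1.3 -9.7] w 0.0265 59.7
0.0572 19.86 fix mm [  0.09 -30.52  57.72] F [-1.7 -0.7  1.4] w 0.0262 60.5
```

View pics/E2.png

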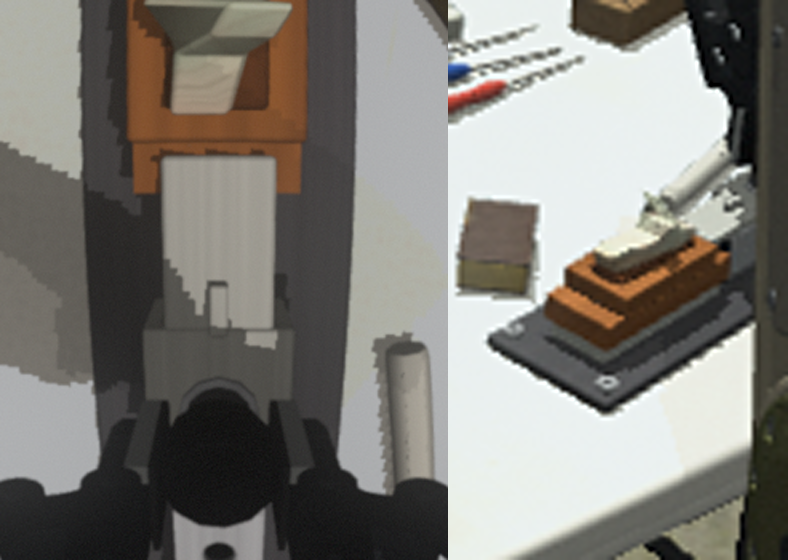

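The wrist view shows the tongue over the block's step (tongue tip at crop row 155). TCP height is back at the pin-home value (57.7 mm) and the force has reversed. I'll add a light downward bias and hand in.

Run:
```python
from h import *
a=.1611; yv=np.array([-np.sin(a),np.cos(a),0])
t=np.array([.51205,-.21012,0])+.030*yv
manip.move_l(t+[0,0,.0568],feed=.02); manip.sleep(.4); rep("end")
print(manip.finish_job())
```

```text
end 20.61 fix mm [  0.13 -30.52  57.68] F [-2.7 -1.1  5.4] w 0.0261 61.3
the job is handed in; nothing more can be done
None
```

The job is handed in at 20.6 s: the block is home on both pegs, the jaw is one hole along with its tongue over the step, and the pin is home with the knob still gripped.

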